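# Seat a wrench in the marking jig and snap the toggle clamp shut

## Task

The wrench has to be held for marking. With the fingertips, push it along its jig until its jaws are fully home against the end stop, then push that jig's clamp handle over so that it snaps shut on the wrench. Do not lift the wrench out of the jig; leave the empty jig's clamp open and everything else where it is.

Things in the scene. Friction and masses are not known exactly. Their poses are not given: they have to be found in the camera images.
- jig_a: the marking jig with the wrench in it: dark steel plate 300 x 130 x 12 mm, screwed down. Origin on the table under the plate; x along the jig to its end stop, y across it to the clamp, z up; plate spans x -140 to 160, y -65 to 65 mm. The wrench's lane is the line y = -30 mm on the plate's top. An identical, empty jig stands beside it; which one is at the left changes.
- jig_a_lane (a point): middle of the open end of jig_a's lane, on the plate's top (jig x -30, y -30, z 12 mm). From here to the stop two bright rails, 10 mm high above the plate, inner faces 46 mm apart, flank the lane; towards -x the plate is bare
- jig_a_stop (a point): centre of the bright end stop's face in jig_a, 6 mm above the plate (jig x 140, y -30, z 18 mm); the stop is 22 mm high above the plate; the wrench's nose comes here
- jig_a_hinge (a point): middle of the hinge of jig_a's clamp (jig x 50, y 35, z 50 mm); the hinge line runs along jig x
- clamp_a (a joint): jig_a's toggle clamp, black handle and steel arm in one piece. Radians: 0 = open, handle leaning 40 degrees from upright away from the lane (to jig +y), arm up. Grows as the handle goes over towards the lane (jig -y). A spring holds either end; past 0.58 it snaps shut by itself. about 5 N at the handle's top starts it, less later. Shut: about 1.12 on the wrench, 1.16 on nothing.
- clamp_a_grip (a point): point on the axis of jig_a's clamp handle, 95 mm from the hinge, 8.5 mm inside its round top end (the handle's radius there is 8.5 mm). Open: jig x 50, y 96, z 123 mm; shut: y -4, z 137 mm
- pad_a: black rubber pad, 16 mm across, under the end of jig_a's clamp arm; origin in the middle of its pressing face. Shut, it comes down in the lane at jig x 50, y -30 mm and presses on the wrench's shank with about 8 N
- wrench: steel combination wrench lying flat in jig_a's lane, 190 mm long, about 0.28 kg; origin under its middle, x from ring end (32 mm round) to open-jaw head (40 mm wide), z up; ends 12 mm thick; shank 18 mm wide, its top 10 mm above the underside. Starts 35 to 60 mm short of the stop, jaws towards it; slides at 1 to 3 N. Home, its tail is 20 mm outside the rails' open end
- wrench_nose (a point): foremost point of the wrench: the middle between its jaw tips, 6 mm above its underside
- wrench_tail (a point): rearmost point of the wrench's ring end, 6 mm above its underside
- jig_b: the empty marking jig, identical to jig_a with the same frame, its clamp open; to be left alone
- clamp_b (a joint): the empty jig's toggle clamp, same values as clamp_a; it stays open at 0
- socket: steel socket, a plain stepped cylinder 24 mm across, 38 mm tall, standing between the two jigs; leave it alone
- tape: roll of black tape lying flat, 68 mm across, 19 mm high, at the near right; leave it alone
- screwdriver: screwdriver lying on the table at the left; leave it alone
- hammer: hammer lying on the table at the right; leave it alone
- tin: blue-labelled tin, 76 mm across, 75 mm tall, beyond a jig at one side (two more like it stand fixed at the back edge); leave it alone
- mug: white mug, 76 mm across, 85 mm tall, beyond a jig at the other side; leave it alone
There are look-alikes about, which are no part of the job. Leave any orange look-alike of the wrench alone.

How it is judged:
By the outcome, as a careful person would: the job done as asked, in the order asked, and still so for the second after the job is handed in, with the robot touching nothing.
It also fails if it takes over 48 s, if anything falls off the work surface, if the arm or the gripper's body presses on something with over 40 N, if the wrist force passes 120 N, or if a joint passes its speed limit or range.

## Robot

A 6-joint arm with a two-finger parallel gripper is mounted at the origin on the work surface. World frame = base frame: x ahead of the robot, y to its left, z up, the work surface at z = 0. Lengths are in mm, angles in rad, forces in N, time in s.
With the tool pointing down it reaches from about 275 to 1000 mm from the base axis. Payload 8.4 kg.
Tool frame: the origin (TCP) lies between the finger pads; the fingertips stand 11 mm ahead of it and the grasp point (between the pads) lies 8 mm behind it; z points along the fingers, y is the direction in which the jaws open and shut (so a half turn about z gives the same grasp; the last joint's range is limited). The gripper opens to 85 mm and grips with 20 to 120 N. Pads are 22 mm wide; open, the fingers measure 114 mm over their backs; the gripper's body (76 mm by 85 mm) begins 54 mm behind the grasp point. The pads swing forward as they close: fully open they stand 13 mm farther back than shut.
Start: joints at [-1.127, 0.353, 1.633, -0, 1.155, -0.002], TCP at [269.486, -563.919, 242.281] pointing down, gripper open.
Joint ranges: [-2.63, 2.63], [-0.92, 2.1], [0.06, 2.66], [-1.3, 4.44], [0, 2.69], [-3.02, 3.02]. Speed limits (rad/s): [2.22, 2.22, 2.79, 3.14, 3.14, 3.14].

## Interface

Orientations are given as [roll, pitch, yaw] about the fixed x, y, z axes, in that order (R = Rz(yaw) Ry(pitch) Rx(roll)).
In Python, from rig import r, eyes gives the robot as it stands. The module is installed in compiled form; this text tells all that it offers.
- The arm moves only by the tool servo_tool, never from a script. Its argument "rows" is a list of rows, each a list of 3 entries, a list of its own where there are three numbers: the shift along the world's x, y, z in cm, then the turn about the world's z in rad, then the finger opening in cm, from 0 to 8.54. A call has 1 to 5 rows; each row shifts and turns the commanded pose from where the row before left it; what a row does not reach is not made up. A row lasts 1/12 s, in which the tool goes at most 41.7 mm and 7.16 degrees, less where a joint would pass 70% of its speed; a pose out of reach is approached as far as the arm can. A call is refused whole if a number of a shift passes 4.17 or a number of a turn 0.125, either way. A call with a gripper value outside its range is refused whole. The fingers move at their own pace and stop on an object; "squeeze" is the grip in N (left out, the last holds). Time passes only in rows, so rows that do not move let the fingers close. It gives the time, the measured TCP pose, the force and the opening at its end, in the units of the state.
- r.sense(): the state, without advancing time (a new reading comes with each control period).
- eyes.grab_frame(name): name is "scene" or "top"; returns a dict with "frame" (384x512x3 uint8, red, green, blue), "depth" (384x512 float32, mm along the optical axis (not along the pixel's ray), 0 where there is no reading), "vertical_fov" (degrees; the focal length in pixels is half the picture's height over the tangent of half this angle, whatever the lens; pixels are square), "cx", "cy" (the principal point, pixels), "D" ([k1, k2, p1, p2, k3] as OpenCV has them; the pictures are not rectified), "camera_from_world" (4x4, takes a point from world to camera coordinates). Camera axes: x right, y down, z forward; pixel columns grow to the right and rows downward; lengths in mm; the calibration is good to about 2 mm. A picture is of the moment at which its call begins.
- r.sign_off(): hands the job in, once; it reports no verdict.
The state is a dict: "clock": time; "qpos": joint angles; "qvel": joint speeds; "joint_efforts": joint torques, N m; "eef_pos": TCP position; "tcp_rot": TCP orientation; "contact_force": force on the tool from outside, world axes, zero at the start; "wrist_torque": the same for the moment, N m; "opening": opening from 0.0 (shut) to 1.0 (fully open).
Only numpy, scipy, OpenCV 4.12 (cv2) and the standard library are available. Lean on these libraries where they do the work, as an engineer would, in place of code of your own. Each camera call takes 0.05 s, during which the arm holds its last target.

## Working session

There is one attempt and no reset: what is moved stays moved. The work goes in short steps, Python scripts to look and compute and a tool call to move; the robot and the scene stay as the last step left them, time stands still between calls to the robot, and variables do not carry over. Pictures are saved under pics/ and viewed, and the job is handed in when it is done.

Besides the shell and the picture viewer there is one more tool, called after "Call:" as a command line: name --argument value ..., lists and objects as JSON in quotes. servo_tool: Moves the arm, as the interface text tells. Its arguments: {"type":"object","properties":{"rows":{"type":"array"},"squeeze":{"type":"number"}},"required":["rows"]}

```bash
mkdir -p pics; cat > h.py <<'E'
import numpy as np,cv2,pickle,sys
from rig import r,eyes
def grab(n,tag):
    f=eyes.grab_frame(n); pickle.dump(f,open(f'{tag}.pkl','wb'))
    cv2.imwrite(f'pics/{tag}.png',cv2.cvtColor(f['frame'],cv2.COLOR_RGB2BGR)); return f
def K(f):
    h=f['frame'].shape[0]; fl=h/2/np.tan(np.radians(f['vertical_fov'])/2)
    return np.array([[fl,0,f['cx']],[0,fl,f['cy']],[0,0,1.]])
def rays(f,uv):
    p=cv2.undistortPoints(np.array(uv,float).reshape(-1,1,2),K(f),np.array(f['D'],float)).reshape(-1,2)
    T=np.array(f['camera_from_world']);R=T[:3,:3];t=T[:3,3]
    d=np.c_[p,np.ones(len(p))]@R; return -R.T@t,d
def onplane(f,uv,z):
    c,d=rays(f,uv); s=(z-c[2])/d[:,2]; return c+d*s[:,None]
def bydepth(f,uv):
    c,d=rays(f,uv); z=np.array([f['depth'][int(round(v)),int(round(u))] for u,v in uv]); return c+d*z[:,None]
def proj(f,P):
    T=np.array(f['camera_from_world'])
    return cv2.projectPoints(np.array(P,float).reshape(-1,1,3),cv2.Rodrigues(T[:3,:3])[0],T[:3,3],K(f),np.array(f['D'],float))[0].reshape(-1,2)
def load(t): return pickle.load(open(f'{t}.pkl','rb'))
E
python3 - <<'E'
from h import *
for n in('scene','top'):
    f=grab(n,n+'0'); print(n,f['vertical_fov'],f['cx'],f['cy'],f['D'],np.linalg.inv(f['camera_from_world'])[:3,3])
s=r.sense();print(s)
E
```

```text
scene 55.72672302241657 250.30968073692418 192.71131709504334 [-0.08242769  0.          0.          0.          0.        ] [1185.912944     22.95757924  770.15019951]
top 44.09035865404875 256.93851740575553 188.23989372659227 [-0.14847916  0.          0.          0.          0.        ] [ 378.25484167  -24.93317953 1621.05746755]
{'clock': 0.1, 'qpos': array([-1.12741833e+00,  3.53563302e-01,  1.63404259e+00,  1.32097118e-05,
        1.15514058e+00, -2.38757863e-03]), 'qvel': array([-0.00051958, -0.00092841, -0.00242651, -0.00191374,  0.000685  ,
        0.00065522]), 'joint_efforts': array([ 5.33695857e-04, -6.06357837e+01, -3.42822182e+01, -5.85810108e-05,
        4.03127895e-03,  1.48646228e-05]), 'eef_pos': array([ 269.31422958, -563.57434821,  241.65380448]), 'tcp_rot': array([-3.14043886e+00, -1.48335798e-05,  4.45760221e-01]), 'contact_force': array([ 0.51776741,  0.59153079, -1.14111496]), 'wrist_torque': array([-0.02366949, -0.00831399, -0.03326886]), 'opening': 0.9960604405362251}
```

View pics/scene0.png

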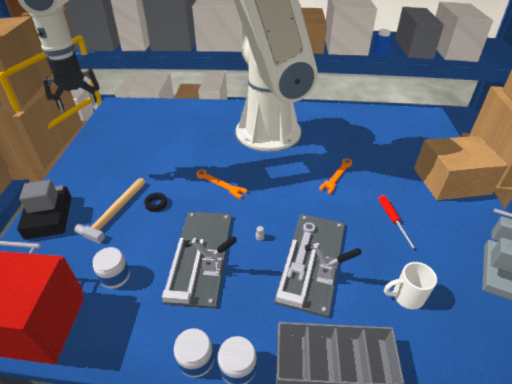

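View pics/top0.png

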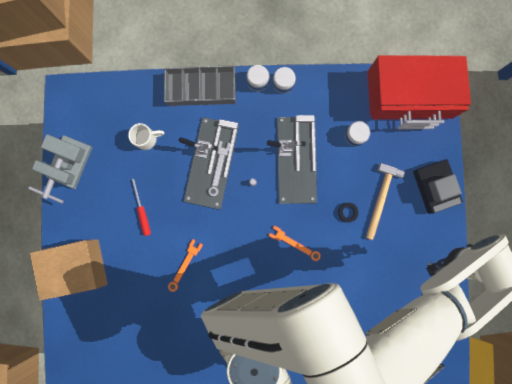

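The wrench sits in the jig at the left of the top view (top px ~(212,162), scene px ~(310,262)). It is steel and lies in a lane. The two orange look-alikes at top px (185,265) and (295,243) lie loose on the table, and the jig at (297,160) is empty. I'll confirm this in an enlarged crop.

```bash
python3 - <<'E'
from h import *
a=cv2.imread('pics/top0.png')[105:220,165:255]; b=cv2.imread('pics/scene0.png')[205:320,265:370]
cv2.imwrite('pics/c1.png',cv2.resize(a,None,fx=5,fy=5,interpolation=cv2.INTER_CUBIC))
cv2.imwrite('pics/c2.png',cv2.resize(b,None,fx=5,fy=5,interpolation=cv2.INTER_CUBIC))
E
```

```text
(no output)
```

View pics/c1.png

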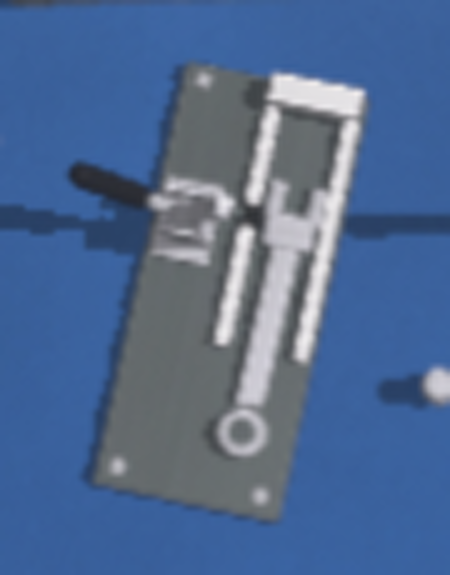

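View pics/c2.png

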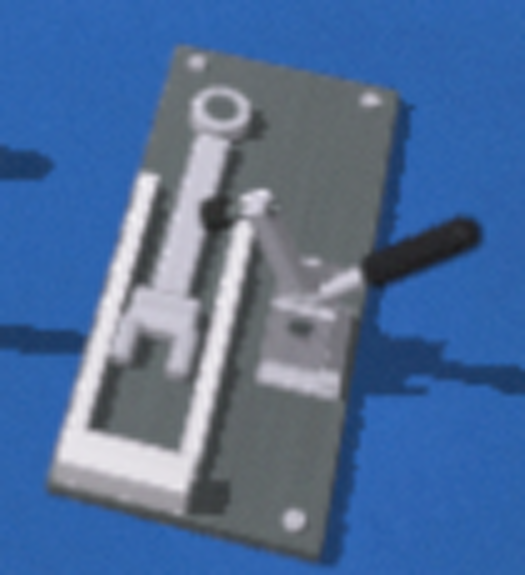

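Confirmed: the crop shows the grey wrench in the railed lane of this jig, jaws towards the stop, clamp open. Next I'll fit the jig frame from the plate corners and screws in both views and check it against the known sizes.

```bash
cat > m.py <<'E'
from h import *
def un(c,off): return (np.array(c,float)+.5)/5-.5+np.array(off)
ft,fs=load('top0'),load('scene0')
def fit(J,W):
    J=np.array(J,float);W=np.array(W)[:,:2];a,b=J.mean(0),W.mean(0)
    A=J-a;B=W-b; th=np.arctan2((A[:,0]*B[:,1]-A[:,1]*B[:,0]).sum(),(A*B).sum())
    R=np.array([[np.cos(th),-np.sin(th)],[np.sin(th),np.cos(th)]]);t=b-R@a
    return th,t,np.abs(W-(J@R.T+t))
if __name__=='__main__':
    # corners: (160,65),(-140,65),(-140,-65)
    wt=onplane(ft,un([(187,64),(93,485),(278,521)],(165,105)),12)
    ws=onplane(fs,un([(322,563),(400,93),(180,45)],(265,205)),12)
    J=[(160,65),(-140,65),(-140,-65)]
    for w in(wt,ws):
        th,t,e=fit(J,w); print(w.round(1).tolist(),np.linalg.norm(w[0]-w[1]),np.linalg.norm(w[1]-w[2]),th,t,e.max(0))
    th,t,e=fit(J+J,np.r_[wt,ws]);print('both',th,t,e.max(0))
    R=np.array([[np.cos(th),-np.sin(th)],[np.sin(th),np.cos(th)]])
    for nm,f,off,tl,nose,grip in (('top',ft,(165,105),(240,459),[(276,182),(318,195)],(80,174)),('scene',fs,(265,205),(221,86),[(122,362),(179,378)],(468,232))):
        P=onplane(f,un([tl]+nose,off),20)[:,:2]; print(nm,((P-t)@R).round(1).tolist())
    g=np.r_[t+R@[50,96],123]; 
    c1,d1=rays(ft,[un((80,174),(165,105))]);c2,d2=rays(fs,[un((470,233),(265,205))])
    A=np.c_[d1[0],-d2[0]];s=np.linalg.lstsq(A,c2-c1,rcond=None)[0];print('grip tri',c1+d1[0]*s[0],c2+d2[0]*s[1],'pred',g)
    for nm,p in dict(lane=(-30,-30),stop=(140,-30),homeTail=(-50,-30),hinge=(50,35)).items(): print(nm,t+R@np.array(p,float))
    pts=np.array([[x,y,12] for x,y in[(-140,-65),(160,-65),(160,65),(-140,65)]]+[[-30,-30,12],[140,-30,18],[50,96,123],[50,35,50],[50,-4,137],[-30,-7,22],[-30,-53,22]],float)
    W=np.c_[pts[:,:2]@R.T+t,pts[:,2]]
    for n,f,off,sz in(('top0',ft,(165,105),(90,115)),('scene0',fs,(265,205),(105,115))):
        im=cv2.resize(cv2.imread(f'pics/{n}.png')[off[1]:off[1]+sz[1],off[0]:off[0]+sz[0]],None,fx=5,fy=5,interpolation=cv2.INTER_CUBIC)
        for q in proj(f,W): cv2.circle(im,tuple(int(v) for v in (q-off+.5)*5-.5),4,(0,0,255),1)
        cv2.imwrite(f'pics/ov_{n}.png',im)
E
python3 m.py; python3 -c "
import cv2,numpy as np
a=cv2.imread('pics/ov_top0.png');b=cv2.imread('pics/ov_scene0.png');b=b[:a.shape[0]];c=np.hstack([a[:,:],b])[:, :];cv2.imwrite('pics/ov.png',cv2.resize(c,(800,int(800*c.shape[0]/c.shape[1]))))"
```

```text
[[759.8, 166.6, 12.0], [469.3, 235.2, 12.0], [441.6, 109.1, 12.0]] 298.51883589365985 129.16412631941654 -0.2296670585138949 [590.93954827 140.10540975] [1.82654889 0.38484051]
[[768.1, 165.9, 12.0], [474.0, 233.8, 12.0], [443.9, 110.0, 12.0]] 301.7698072492058 127.42964763408153 -0.23342203225937874 [595.89499403 139.59862039] [1.4703785 1.3881341]
both -0.23155592429605631 [593.41698659 139.85157529] [4.23949561 1.41480961]
top [[-105.0, -31.4], [85.8, -15.1], [82.8, -45.3]]
scene [[-106.1, -33.9], [89.6, -45.5], [90.6, -16.9]]
grip tri [663.34909667 223.34167997 123.84128972] [663.52688945 224.55641691 124.07657728] pred [664.11376265 221.81477346 123.        ]
lane [557.33290562 117.53702621]
stop [722.79569076  78.52335252]
homeTail [537.8666956  122.12687017]
hinge [650.11473856 162.44283291]
```

View pics/ov.png

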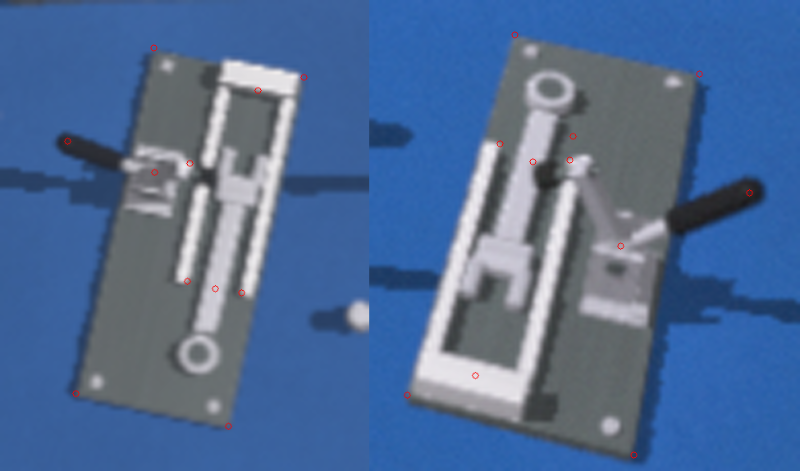

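Frame: jig origin is about (593, 140), yaw −0.232. The triangulated grip agrees within 3 mm, and the tail is at jig x≈−105, about 53 mm short. I'll travel high to behind the tail, closing the fingers and turning the tool to line up with the jig.

Call:
servo_tool --rows '[[[0.9, 3.5, 0], -0.034, 0], [[0.9, 3.5, 0], -0.034, 0], [[0.9, 3.5, 0], -0.034, 0], [[0.9, 3.5, 0], -0.034, 0], [[0.9, 3.5, 0], -0.034, 0]]' --squeeze 40

```text
clock: 0.52
eef_pos: [314.3, -387.1, 241.9]
tcp_rot: [-3.141, 0.0, 0.274]
contact_force: [0.1, 0.3, 0.7]
opening: 0.301
```

Call:
servo_tool --rows '[[[0.9, 3.5, 0], -0.034, 0], [[0.9, 3.5, 0], -0.034, 0], [[0.9, 3.5, 0], -0.034, 0], [[0.9, 3.5, 0], -0.034, 0], [[0.9, 3.5, 0], -0.034, 0]]'

```text
clock: 0.93
eef_pos: [359.3, -212.2, 242.2]
tcp_rot: [-3.142, 0.0, 0.104]
contact_force: [0.9, -0.3, 0.5]
opening: 0.002
```

Call:
servo_tool --rows '[[[0.9, 3.5, 0], -0.034, 0], [[0.9, 3.5, 0], -0.034, 0], [[0.9, 3.5, 0], -0.034, 0], [[0.9, 3.5, 0], -0.034, 0], [[0.9, 3.5, 0], -0.034, 0]]'

```text
clock: 1.35
eef_pos: [404.4, -37.1, 242.3]
tcp_rot: [3.142, -0.0, -0.066]
contact_force: [1.2, -0.9, 0.0]
opening: 0.002
```

Call:
servo_tool --rows '[[[0.9, 3.5, 0], -0.034, 0], [[0.9, 3.5, 0], -0.034, 0], [[0.9, 3.5, 0], -0.034, 0], [[0.9, 3.5, 0], -0.034, 0], [[0.9, 3.5, 0], -0.034, 0]]'

```text
clock: 1.77
eef_pos: [449.4, 138.0, 242.2]
tcp_rot: [3.141, 0.0, -0.236]
contact_force: [0.4, -0.8, 0.8]
opening: 0.0
```

Call:
servo_tool --rows '[[[0, 0, 0], 0, 0], [[0, 0, 0], 0, 0], [[0, 0, 0], 0, 0]]'

```text
clock: 2.02
eef_pos: [448.9, 135.9, 241.8]
tcp_rot: [3.141, 0.001, -0.233]
contact_force: [0.6, 0.4, 0.1]
opening: 0.0
```

Call:
servo_tool --rows '[[[0.1, 0.5, -4], 0, 0], [[0, 0, -4], 0, 0], [[0, 0, -4], 0, 0], [[0, 0, -4], 0, 0], [[0, 0, 0], 0, 0]]'

```text
clock: 2.43
eef_pos: [445.5, 138.2, 76.3]
tcp_rot: [3.135, 0.01, -0.236]
contact_force: [-0.3, -1.5, 0.6]
opening: -0.003
```

```bash
python3 - <<'E'
from h import *
f=grab('scene','s1');g=grab('top','t1')
a=cv2.resize(cv2.imread('pics/s1.png')[170:320,265:370],None,fx=4,fy=4,interpolation=cv2.INTER_CUBIC)
b=cv2.resize(cv2.imread('pics/t1.png')[105:255,165:255],None,fx=4,fy=4,interpolation=cv2.INTER_CUBIC)
cv2.imwrite('pics/c3.png',np.hstack([a,b])); print(r.sense()['eef_pos'])
E
```

```text
[449.46712936 139.74667794  81.99386337]
```

View pics/c3.png

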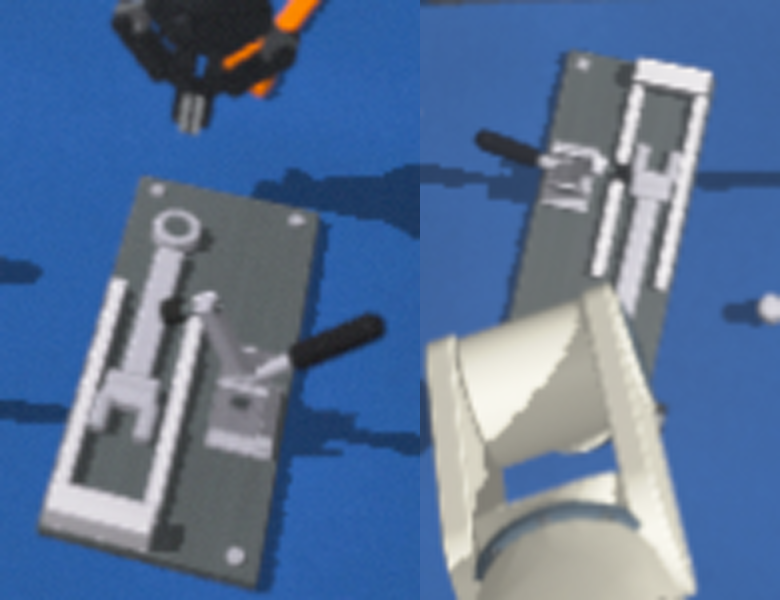

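Fingers are shut, behind the ring and in line with it (TCP at jig x −140, y −33). I'll lower slowly.

Call:
servo_tool --rows '[[[0, 0, -1.8], 0, 0], [[0, 0, -1.6], 0, 0], [[0, 0, -1.2], 0, 0], [[0, 0, -0.7], 0, 0], [[0, 0, 0], 0, 0]]'

```text
clock: 2.95
eef_pos: [451.5, 141.0, 30.6]
tcp_rot: [-3.141, -0.002, -0.235]
contact_force: [-0.5, 1.0, -0.2]
opening: 0.004
```

Call:
servo_tool --rows '[[[0, 0, 0], 0, 0], [[0, 0, 0], 0, 0]]'

```text
clock: 3.12
eef_pos: [451.6, 141.3, 30.9]
tcp_rot: [-3.14, -0.002, -0.234]
contact_force: [0.4, 0.6, -0.1]
opening: -0.003
```

Call:
servo_tool --rows '[[[0.6, -0.15, -0.3], 0, 0], [[1.0, -0.23, 0], 0, 0], [[0.7, -0.16, 0], 0, 0], [[0.7, -0.16, 0], 0, 0], [[0.7, -0.16, 0], 0, 0]]'

```text
clock: 3.53
eef_pos: [487.7, 132.2, 26.2]
tcp_rot: [3.141, 0.001, -0.235]
contact_force: [-3.8, 1.2, 4.0]
opening: -0.0
```

Call:
servo_tool --rows '[[[0.7, -0.16, 0], 0, 0], [[0.7, -0.16, 0], 0, 0], [[0.5, -0.12, 0], 0, 0], [[0, 0, 0], 0, 0]]'

```text
clock: 3.87
eef_pos: [508.2, 127.9, 26.3]
tcp_rot: [-3.141, -0.002, -0.234]
contact_force: [0.4, 0.5, -0.1]
opening: -0.002
```

Call:
servo_tool --rows '[[[0.4, -0.1, 0], 0, 0], [[0.4, -0.09, 0], 0, 0], [[0.4, -0.09, 0], 0, 0], [[0, 0, 0], 0, 0]]'

```text
clock: 4.2
eef_pos: [519.6, 125.3, 26.4]
tcp_rot: [-3.141, -0.001, -0.234]
contact_force: [0.0, 0.1, -0.6]
opening: -0.002
```

```bash
cat > look.py <<'E'
from h import *
import sys
t=sys.argv[1]
f=grab('scene','s'+t);g=grab('top','t'+t)
a=cv2.resize(cv2.imread(f'pics/s{t}.png')[170:320,265:370],None,fx=4,fy=4,interpolation=cv2.INTER_CUBIC)
b=cv2.resize(cv2.imread(f'pics/t{t}.png')[105:255,165:255],None,fx=4,fy=4,interpolation=cv2.INTER_CUBIC)
cv2.imwrite(f'pics/v{t}.png',np.hstack([a,b])); s=r.sense();print(s['eef_pos'],s['contact_force'])
E
python3 look.py 2
```

```text
[519.17761009 125.3048353   26.36981585] [-1.75497968  0.21479439  0.1588768 ]
```

View pics/v2.png

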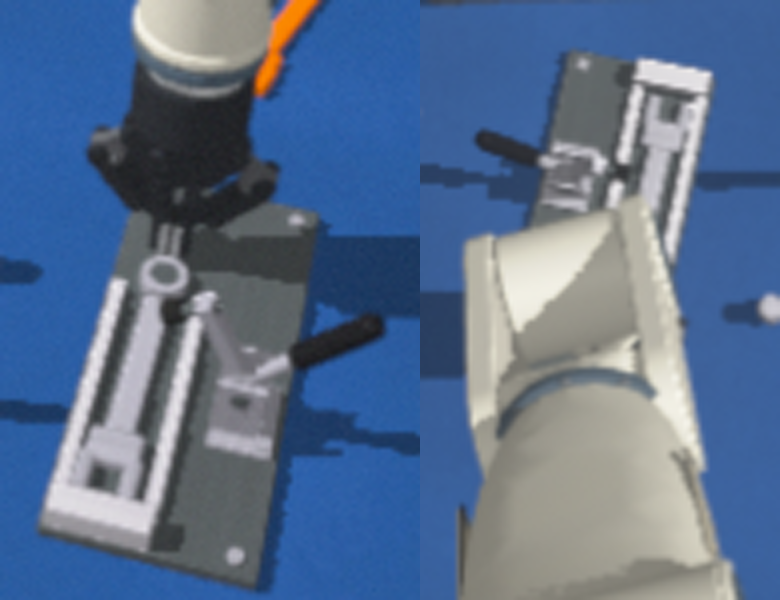

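The wrench slid straight in with the ring against the fingers. The jaws (crop px 110,480) are nearly at the stop, with a few mm left. I'll finish in small steps and watch the force.

Call:
servo_tool --rows '[[[0.2, -0.05, 0], 0, 0], [[0.2, -0.05, 0], 0, 0], [[0.1, -0.02, 0], 0, 0]]'

```text
clock: 4.55
eef_pos: [523.3, 124.0, 26.2]
tcp_rot: [3.141, 0.001, -0.234]
contact_force: [-3.2, 0.6, 0.5]
opening: -0.002
```

Call:
servo_tool --rows '[[[0.15, -0.03, 0], 0, 0], [[0, 0, 0], 0, 0]]'

```text
clock: 4.72
eef_pos: [525.1, 123.7, 26.3]
tcp_rot: [3.142, 0.0, -0.234]
contact_force: [-2.0, -0.4, -0.0]
opening: -0.001
```

Call:
servo_tool --rows '[[[0.15, -0.03, 0], 0, 0], [[0, 0, 0], 0, 0]]'

```text
clock: 4.88
eef_pos: [526.4, 123.4, 26.2]
tcp_rot: [3.141, 0.0, -0.234]
contact_force: [-2.8, 0.6, 2.4]
opening: -0.002
```

Call:
servo_tool --rows '[[[0.15, -0.03, 0], 0, 0], [[0, 0, 0], 0, 0]]'

```text
clock: 5.05
eef_pos: [526.6, 123.3, 26.1]
tcp_rot: [3.141, 0.003, -0.235]
contact_force: [-7.5, 3.5, 5.9]
opening: 0.003
```

Call:
servo_tool --rows '[[[0.15, -0.03, 0], 0, 0], [[0, 0, 0], 0, 0]]'

```text
clock: 5.22
eef_pos: [526.7, 123.1, 26.0]
tcp_rot: [3.14, 0.005, -0.235]
contact_force: [-12.1, 5.0, 10.0]
opening: -0.001
```

The motion stalled with the force rising to 13–16 N, at TCP jig x −61 (predicted home −61). One look before I back off.

```bash
python3 look.py 3
```

```text
[526.74415237 123.12652588  26.03616973] [-11.73903267   5.35778675   8.8537925 ]
```

View pics/v3.png

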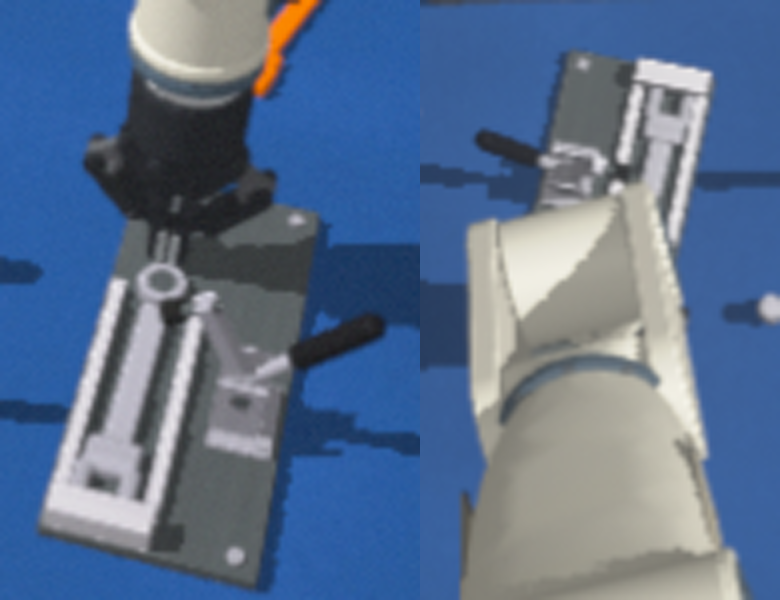

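The jaw tips now meet the stop face in both views. I'll back off and raise.

Call:
servo_tool --rows '[[[-0.6, 0.14, 0], 0, 0], [[-1.2, 0.28, 0], 0, 0], [[-1.2, 0.28, 0.5], 0, 0], [[0, 0, 3], 0, 0], [[0, 0, 4], 0, 0]]'

```text
clock: 5.73
eef_pos: [495.7, 129.5, 99.7]
tcp_rot: [3.138, 0.006, -0.234]
contact_force: [0.7, -0.0, -0.8]
opening: -0.002
```

Call:
servo_tool --rows '[[[0, 0, 4], 0, 0], [[0, 0, 4], 0, 0], [[0, 0, 4], 0, 0], [[0, 1, 1], 0, 0], [[0, 0, 0], 0, 0]]'

```text
clock: 6.15
eef_pos: [501.1, 141.5, 235.3]
tcp_rot: [-3.137, -0.007, -0.234]
contact_force: [0.5, 0.8, -0.5]
opening: 0.001
```

Call:
servo_tool --rows '[[[1.0, 3, 0], 0, 0], [[1.5, 3, 0], 0, 0], [[2.5, 3, 0], 0, 0], [[3, 2, 0], 0, 0], [[3, 0.5, 0], 0, 0]]'

```text
clock: 6.57
eef_pos: [609.1, 258.1, 229.3]
tcp_rot: [3.141, 0.002, -0.231]
contact_force: [-0.3, -0.1, 0.1]
opening: -0.002
```

Call:
servo_tool --rows '[[[3, 0, 0], 0, 0], [[2, 0, 0], 0, 0], [[1, 0, 0], 0, 0], [[0, 0, 0], 0, 0], [[0, 0, 0], 0, 0]]'

```text
clock: 6.98
eef_pos: [668.2, 254.5, 229.7]
tcp_rot: [3.14, 0.002, -0.235]
contact_force: [-0.3, -0.0, 0.1]
opening: -0.002
```

```bash
python3 look.py 4
```

```text
[667.93765662 254.76373229 230.758547  ] [-0.7864191   0.10088731  0.25717714]
```

View pics/s4.png

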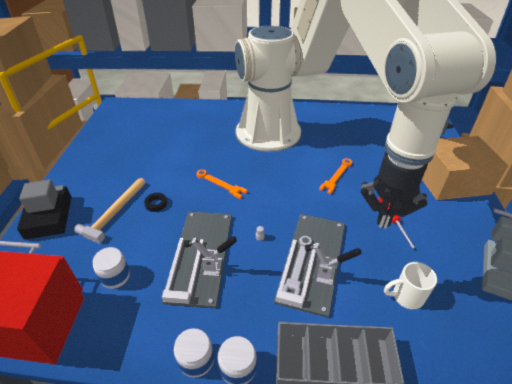

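The tool is beside the handle on the +y side and the wrench is still home. I'll lower, with the tips staying above mug height.

Call:
servo_tool --rows '[[[0.6, 0.8, -2], 0, 0], [[0, 0, -3], 0, 0], [[0, 0, -3], 0, 0], [[0, 0, -2], 0, 0], [[0, 0, -1], 0, 0]]'

```text
clock: 7.5
eef_pos: [672.7, 262.3, 118.3]
tcp_rot: [3.139, 0.004, -0.234]
contact_force: [-0.2, -0.3, -0.2]
opening: 0.002
```

Call:
servo_tool --rows '[[[0, 0, -0.4], 0, 0], [[0, 0, 0], 0, 0]]'

```text
clock: 7.67
eef_pos: [674.9, 262.9, 117.2]
tcp_rot: [3.141, 0.001, -0.234]
contact_force: [-0.1, -0.1, 0.0]
opening: 0.006
```

```bash
python3 look.py 5
```

```text
[676.14679816 263.27597294 119.03972159] [-0.96971592  0.79744828 -0.03027526]
```

View pics/s5.png

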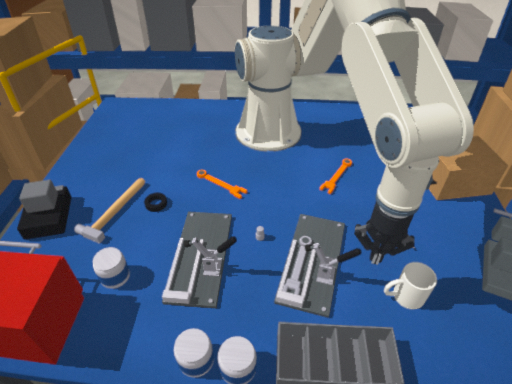

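Call:
servo_tool --rows '[[[-0.2, -0.9, -0.2], 0, 0], [[-0.2, -0.8, 0], 0, 0], [[-0.14, -0.6, 0], 0, 0], [[-0.14, -0.6, 0], 0, 0], [[-0.14, -0.6, 0], 0, 0]]'

```text
clock: 8.18
eef_pos: [672.4, 231.7, 120.3]
tcp_rot: [-3.13, -0.011, -0.235]
contact_force: [13.6, 15.7, 15.2]
opening: -0.002
```

Call:
servo_tool --rows '[[[-0.14, -0.6, 0], 0, 0], [[-0.14, -0.6, 0], 0, 0], [[-0.14, -0.6, 0], 0, 0]]'

```text
clock: 8.43
eef_pos: [666.4, 211.1, 118.9]
tcp_rot: [-3.136, -0.007, -0.235]
contact_force: [3.9, 9.2, 21.4]
opening: -0.005
```

```bash
python3 look.py 6
```

```text
[666.05606168 210.35881267 119.11117008] [ 3.62743228  4.89970921 11.54569307]
```

View pics/v6.png

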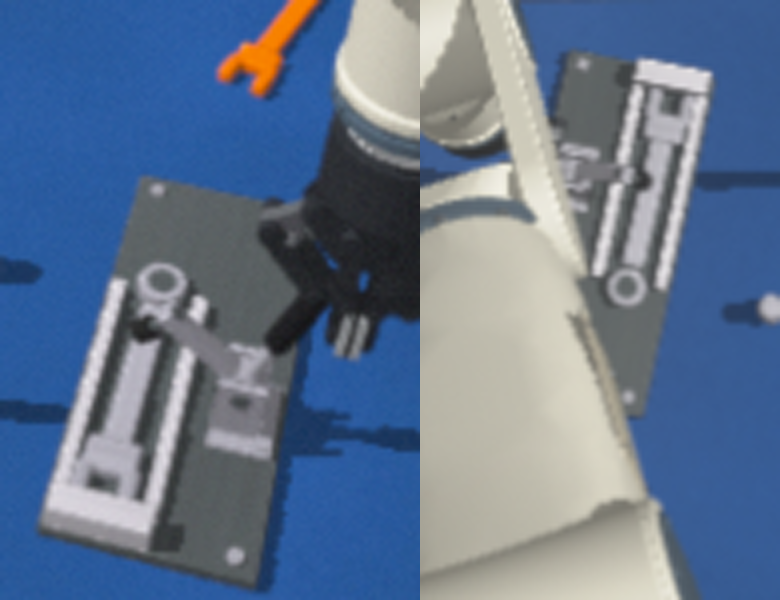

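The handle is turning, but there is about 20 N upward on the tool. The linkage flares out over the handle's top in this orientation. I'll back off and turn the tool 90° so the linkage spreads along the hinge line instead.

Call:
servo_tool --rows '[[[0.14, 0.6, 0], 0, 0], [[0.3, 1.3, 0], 0, 0], [[0.4, 1.6, 0], 0, 0], [[0.4, 1.6, 0], 0, 0], [[0.2, 0.8, 1], 0, 0]]'

```text
clock: 8.95
eef_pos: [676.5, 271.0, 123.3]
tcp_rot: [3.14, 0.003, -0.233]
contact_force: [-0.5, 0.0, 0.3]
opening: 0.001
```

```bash
python3 look.py 7; python3 -c "
from h import *
print(r.sense()['qpos'])"
```

```text
[678.37585636 271.36634883 126.60480958] [ 0.57962613  0.10102037 -0.09256972]
[3.78439120e-01 6.21733436e-01 1.47184672e+00 8.80633040e-05
 1.04595785e+00 2.18120306e+00]
```

View pics/s7.png

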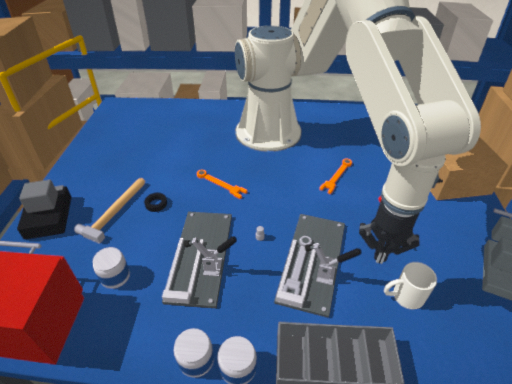

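q6 is 2.18, so a positive turn of about 1.57 brings it to 0.61, well within range.

Call:
servo_tool --rows '[[[0, 0, 0], 0.12, 0], [[0, 0, 0], 0.12, 0], [[0, 0, 0], 0.12, 0], [[0, 0, 0], 0.12, 0], [[0, 0, 0], 0.12, 0]]'

```text
clock: 9.47
eef_pos: [677.3, 268.5, 125.3]
tcp_rot: [3.141, 0.0, 0.372]
contact_force: [-0.4, 0.0, -0.6]
opening: 0.0
```

Call:
servo_tool --rows '[[[0, 0, 0], 0.12, 0], [[0, 0, 0], 0.12, 0], [[0, 0, 0], 0.12, 0], [[0, 0, 0], 0.12, 0], [[0, 0, 0], 0.12, 0]]'

```text
clock: 9.88
eef_pos: [677.4, 268.5, 125.4]
tcp_rot: [3.142, 0.001, 0.972]
contact_force: [0.0, -0.3, -0.0]
opening: 0.004
```

Call:
servo_tool --rows '[[[0, 0, 0], 0.12, 0], [[0, 0, 0], 0.12, 0], [[0, 0, 0], 0.12, 0], [[0, 0, -0.3], 0, 0], [[0, 0, 0], 0, 0]]'

```text
clock: 10.3
eef_pos: [677.2, 268.5, 121.7]
tcp_rot: [-3.141, 0.001, 1.322]
contact_force: [0.6, 0.4, -0.1]
opening: -0.002
```

Call:
servo_tool --rows '[[[-0.2, -0.9, 0], 0, 0], [[-0.25, -1.0, 0], 0, 0], [[-0.2, -0.8, 0], 0, 0], [[-0.14, -0.6, 0], 0, 0], [[-0.14, -0.6, 0], 0, 0]]'

```text
clock: 10.72
eef_pos: [670.4, 233.3, 125.6]
tcp_rot: [3.137, -0.01, 1.323]
contact_force: [1.5, 18.6, 14.6]
opening: 0.002
```

Call:
servo_tool --rows '[[[-0.14, -0.6, 0], 0, 0], [[-0.14, -0.6, 0], 0, 0], [[-0.14, -0.6, 0], 0, 0]]'

```text
clock: 10.97
eef_pos: [665.7, 213.4, 124.9]
tcp_rot: [3.138, -0.005, 1.324]
contact_force: [0.7, 7.1, 5.0]
opening: 0.002
```

Call:
servo_tool --rows '[[[-0.14, -0.6, 0], 0, 0], [[-0.14, -0.6, 0], 0, 0], [[-0.14, -0.6, 0], 0, 0]]'

```text
clock: 11.22
eef_pos: [659.9, 193.2, 122.9]
tcp_rot: [3.141, -0.001, 1.325]
contact_force: [0.5, 1.0, 1.2]
opening: -0.003
```

Call:
servo_tool --rows '[[[-0.14, -0.6, 0], 0, 0], [[-0.14, -0.6, 0], 0, 0], [[0, 0, 0], 0, 0]]'

```text
clock: 11.47
eef_pos: [656.2, 180.0, 121.7]
tcp_rot: [-3.14, 0.001, 1.325]
contact_force: [-0.2, 0.8, -0.4]
opening: -0.0
```

```bash
python3 look.py 8
```

```text
[656.75413272 181.25928021 122.00101939] [-0.04884456  0.59947766  0.0837171 ]
```

View pics/v8.png

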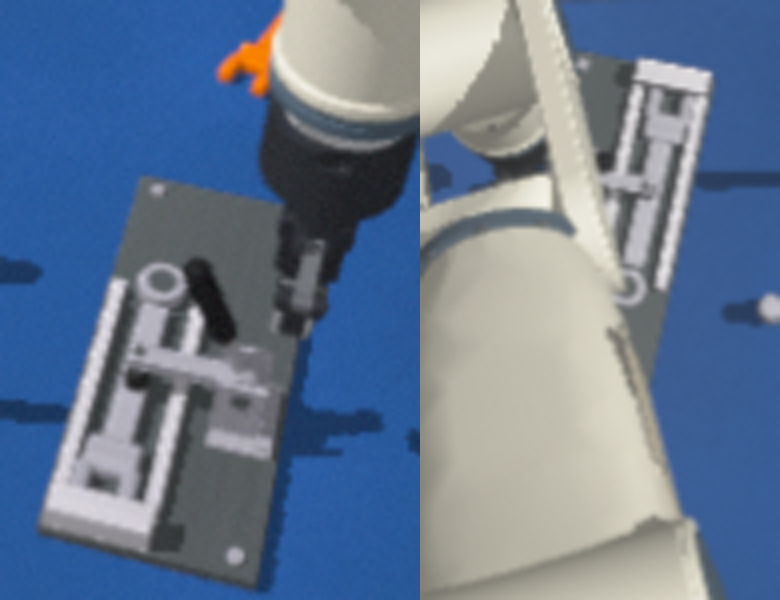

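The clamp has snapped shut on the shank, with the handle over towards the lane and the arm down in it. I'll withdraw and check.

Call:
servo_tool --rows '[[[0.2, 0.9, 0], 0, 0], [[0.4, 1.6, 0], 0, 0], [[0.4, 1.6, 1], 0, 0], [[0.3, 1.2, 3], 0, 0], [[0, 0, 4], 0, 0]]'

```text
clock: 11.98
eef_pos: [668.6, 238.5, 199.7]
tcp_rot: [-3.137, 0.002, 1.328]
contact_force: [1.1, -0.0, 0.2]
opening: -0.001
```

Call:
servo_tool --rows '[[[0, 0, 4], 0, 0], [[-3, 1, 2], 0, 0], [[-4, 1, 0], 0, 0], [[-4, 1, 0], 0, 0], [[-4, 1, 0], 0, 0]]'

```text
clock: 12.4
eef_pos: [518.6, 276.9, 262.9]
tcp_rot: [3.141, -0.001, 1.326]
contact_force: [0.2, 0.4, 0.6]
opening: 0.002
```

Call:
servo_tool --rows '[[[-4, 1, 0], 0, 0], [[-4, 1, 0], 0, 0], [[-2, 1, 0], 0, 0], [[0, 0, 0], 0, 0], [[0, 0, 0], 0, 0]]'

```text
clock: 12.82
eef_pos: [419.2, 306.9, 262.9]
tcp_rot: [3.141, -0.001, 1.329]
contact_force: [0.3, -0.7, 0.3]
opening: -0.0
```

```bash
python3 look.py 9; cat >> m.py <<'E'
E
python3 - <<'E'
from h import *
im=cv2.imread('pics/t9.png')
E
```

```text
[420.66422434 305.94888485 262.6451496 ] [ 0.14728306 -0.33505888 -0.35660003]
```

View pics/v9.png

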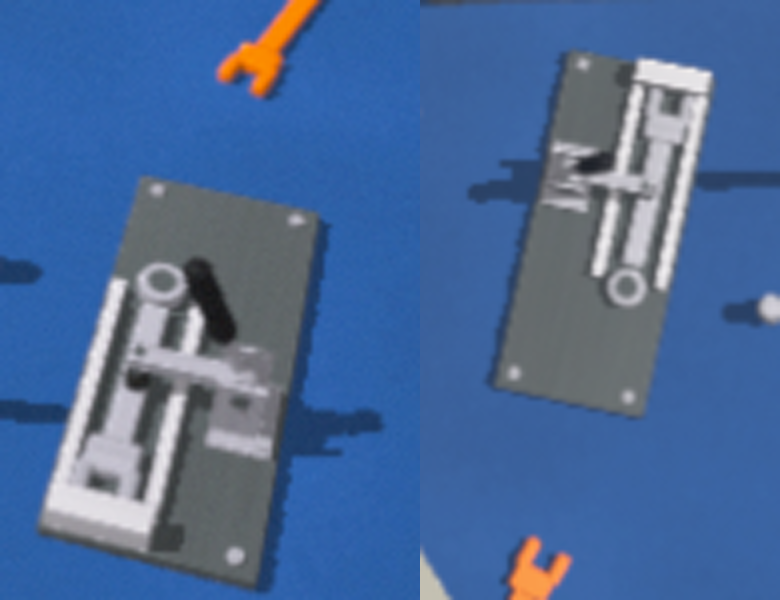

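View pics/s9.png

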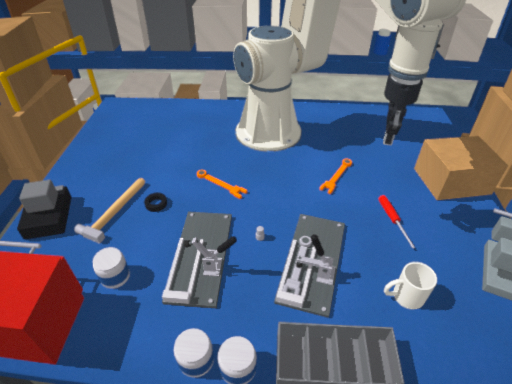

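The wrench is home under the shut clamp and everything else is where it was. I'll check the tail and handle positions numerically, then hand in.

```bash
python3 - <<'E'
from h import *
th,t=-0.2316,np.array([593.4,139.9]);R=np.array([[np.cos(th),-np.sin(th)],[np.sin(th),np.cos(th)]])
ft,fs=load('t9'),load('s9')
q=lambda c,o:(np.array(c,float)+.5)/4-.5+np.array(o)
for n,f,c,o in(('top',ft,(623-420,308),(165,105)),('scene',fs,(163,262),(265,170))):
    print('tail',n,(onplane(f,[q(c,o)],20)[:,:2]-t)@R)
c1,d1=rays(ft,[q((602-420,159),(165,105))]);c2,d2=rays(fs,[q((197,268),(265,170))])
s=np.linalg.lstsq(np.c_[d1[0],-d2[0]],c2-c1,rcond=None)[0];p=(c1+d1[0]*s[0]+c2+d2[0]*s[1])/2
print('grip',(p[:2]-t)@R,p[2])
d=cv2.absdiff(cv2.imread('pics/s0.png') if 0 else cv2.imread('pics/scene0.png'),cv2.imread('pics/s9.png')).max(2)
_,_,st,_=cv2.connectedComponentsWithStats((d>50).astype(np.uint8)); print([x.tolist() for x in st[1:] if x[4]>8])
E
```

```text
tail top [[-53.89477216 -30.05572392]]
tail scene [[-54.74219025 -33.58004781]]
grip [49.84044581 -3.68424749] 141.02856979865413
[[18, 0, 81, 105, 2951], [245, 0, 83, 67, 2819], [389, 0, 53, 75, 2614], [428, 0, 38, 16, 182], [269, 30, 5, 3, 11], [237, 42, 7, 3, 13], [235, 46, 27, 41, 435], [233, 53, 9, 17, 81], [279, 62, 35, 40, 922], [243, 64, 4, 5, 11], [313, 68, 5, 5, 18], [149, 76, 358, 115, 10118], [250, 87, 10, 10, 31], [270, 88, 10, 4, 26], [58, 101, 5, 10, 16], [306, 118, 31, 5, 95], [309, 144, 17, 7, 52], [493, 199, 12, 12, 54], [440, 204, 62, 29, 965], [303, 223, 12, 14, 88], [299, 235, 25, 22, 217], [338, 248, 23, 14, 164], [303, 257, 7, 6, 29], [313, 259, 10, 7, 46], [329, 259, 8, 5, 24], [283, 260, 22, 34, 381], [307, 263, 5, 6, 24], [354, 273, 7, 5, 25], [351, 279, 38, 6, 132]]
```

Tail reads −54 against a nominal −50, the same ~3 mm bias as the first reading. I'll check the nose–stop contact directly in one enlargement before handing in.

```bash
python3 - <<'E'
from h import *
a=cv2.resize(cv2.imread('pics/t9.png')[115:145,210:250],None,fx=10,fy=10,interpolation=cv2.INTER_NEAREST)
b=cv2.resize(cv2.imread('pics/s9.png')[275:305,275:315],None,fx=10,fy=10,interpolation=cv2.INTER_NEAREST)
cv2.imwrite('pics/n9.png',np.hstack([a,b]))
th,t=-0.2316,np.array([593.4,139.9]);R=np.array([[np.cos(th),-np.sin(th)],[np.sin(th),np.cos(th)]])
for x in (135,140):
  for y in(-45,-15):
    w=np.r_[R@[x,y]+t,24]; print(x,y,(proj(load('t9'),[w])-[210,115]+.5)*10,(proj(load('s9'),[w])-[275,275]+.5)*10+[400,0])
E
```

```text
135 -45 [[217.53300883 141.54683892]] [[504.68200735 170.84593747]]
135 -15 [[132.10656547 124.28746996]] [[629.58185825 203.08097405]]
140 -45 [[220.60655912 127.51033769]] [[499.65794571 188.55352417]]
140 -15 [[135.20647887 110.26955166]] [[625.01805455 221.03898443]]
```

View pics/n9.png

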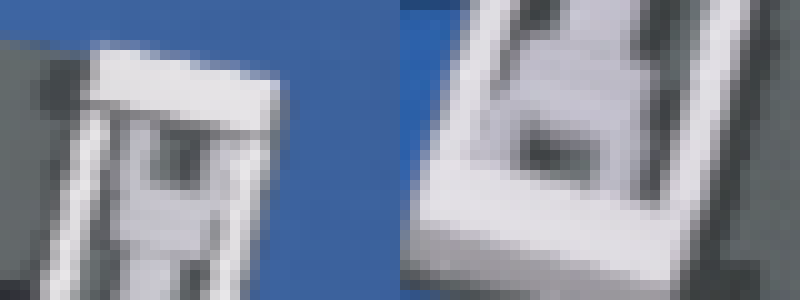

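The jaw tips run right up to the stop face in the top view, with no plate visible between them. Handing in.

```bash
python3 -c "
from h import *
print(r.sense()['clock']);print(r.sign_off())"
```

```text
12.9167
the job is handed in; nothing more can be done
None
```

I pushed the wrench home against jig_a's end stop with the shut fingertips, then pushed that jig's clamp handle over until it snapped shut on the shank. I handed in at 12.9 s with the arm withdrawn and touching nothing.

- **Wrench home:** the push stalled with the force rising to about 13–16 N, at the position predicted for home. In the last top view the jaw tips meet the stop face with no plate showing between them.
- **Clamp shut:** the handle grip measured jig y −4, z 141 mm, against a nominal y −4, z 137 mm for shut.
- **Other items:** jig_b's clamp is still open, and the other items on the table look where they were. I compared the first and last pictures; the changes were the arm, its shadow and jig_a.
- **Disagreements:** the tail measured 4–5 mm short of nominal in both views. My first measurement made the wrench about 3 mm too long, so I take most of this as measurement bias and trusted the stall and the picture.
- **First clamp push:** I broke it off because the gripper linkage was pressing on the handle top with about 20 N upward, so I backed off, turned the tool 90° and pushed again. The wrist force at the readings I took stayed under about 27 N.

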